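# Mix the settled coating bottle and stand it in its case

## Robot

A 6-joint arm with a two-finger parallel gripper is mounted at the origin on the work surface. World frame = base frame: x ahead of the robot, y to its left, z up, the work surface at z = 0. Lengths are in m, angles in rad, forces in N, time in s.
With the tool pointing down it reaches from about 0.35 to 0.775 m from the base axis. Payload 5.5 kg.
Tool frame: the origin (TCP) lies midway between the tips of the shut fingers; the grasp point (between the pads) lies grip_point_offset behind it (grip_point_offset is the distance from the TCP to the grasp point, in m); z points along the fingers, y is the direction in which the jaws open and shut (so a half turn about z gives the same grasp; the last joint's range is limited). The gripper opens to 85 mm and grips with 20 to 120 N. Pads are 22 mm wide; open, the fingers measure 114 mm over their backs; the gripper's body (76 mm by 85 mm) begins 54 mm behind the grasp point. The pads swing forward as they close: fully open they stand 13 mm farther back than shut.
Start: joints at [0.965, 0.313, 0.046, 1.304, 0, 1.431], TCP at [0.258, 0.514, 0.231] pointing down, gripper open.
Joint ranges: [-2.76, 2.76], [-0.86, 1.69], [-1.03, 1.26], [-2.2, 2.34], [-1.47, 1.5], [-3.14, 3.14]. Speed limits (rad/s): [2.57, 2.57, 3.14, 3.14, 3.14, 3.14].

## Interface

Orientations are given as a unit quaternion [w, x, y, z].
In Python, from workcell import * gives the robot as it stands.
- The arm moves only by the tool send_rows, never from a script. Its argument "series" is one flat list of numbers, 7 for each row, row after row: the shift along the tool's x, y, z in cm, then the turn, a rotation vector about the tool's x, y, z in degrees, then the opening, from 0 (shut) to 1 (fully open). A call has 1 to 10 rows; each row is the pose to reach, as a shift and turn from the pose commanded when the call began, along the tool's axes at that moment; what a row does not reach only later rows make up. A row lasts 1/12 s, in which the tool goes at most 41.7 mm and 7.16 degrees, less where a joint would pass 70% of its speed; a pose out of reach is approached as far as the arm can. A call with a gripper value outside its range is refused whole. The fingers move at their own pace and stop on an object; "newtons" is the grip in N (left out, the last holds). Time passes only in rows, so rows that repeat a pose let the fingers close. It gives the time, the measured TCP pose, the force and the opening at its end, in the units of the state.
- get_state(): the state, without advancing time (a new reading comes with each control period).
- read_camera(name): name is "side" or "top"; returns the picture (400x640x3 uint8, blue, green, red); there is no depth.
- camera_info(name): a dict with "K" (3x3 intrinsics, pixels), "xyz" and "attitude" of the camera in the world. Camera axes: x right, y down, z forward; pixel columns grow to the right and rows downward; lengths in m; the calibration is good to about 2 mm. A picture is of the moment at which its call begins. camera_info takes no time and is no camera call.
- hand_in(): hands the job in, once; it reports no verdict.
Trained networks look in the newest picture that a camera, given by its name, has taken for a name from the list of things; names that differ only in an ending like _2 or _b are one class to them, and where a whole thing is asked for, a point or a joint stands for the part that bears it (a point fixed in the world has none). Each returns a list of dicts, best first, with "p" (0 to 1); they miss things now and then, are a little off and sometimes report something else, mostly with a low value. They report only what shows in the picture. A call takes as long as a camera call. They do not tell look-alikes from the thing itself.
- silhouettes(camera, label): "pixels" (400x640 bool, what is visible of it) and "box" ([left, top, width, height] in pixels, round what is visible of it).
The state is a dict: "clock": time; "joint_pos": joint angles; "qvel": joint speeds; "tau": joint torques, N m; "tcp_pos": TCP position; "orientation": TCP orientation; "wrist_force": force on the tool from outside, world axes, zero at the start; "ft_torque": the same for the moment, N m; "finger_gap": finger opening in m.
Only numpy, scipy, OpenCV 4.12 (cv2) and the standard library are available. Lean on these libraries where they do the work, as an engineer would, in place of code of your own. Each camera call takes 0.05 s, during which the arm holds its last target. There are 200 camera calls.

## Task

First swing the lid of the grey case up and back until it rests open on its stop. Then take the straight-sided bottle with the full-width cap, whose coating has settled, turn it upside down, hold it so for about two seconds to mix it, and stand it upright, without dropping it, on the floor of the empty end compartment of the case. Leave the lid open and everything else on the bench and in the case where it is.

Things in the scene. Friction and masses are not known exactly. Their poses are not given: they have to be found in the camera images.
- bottle: The bottle to mix: closed, rigid, white, straight-sided cylinder 40 mm in diameter, with a grey cap of 41 mm diameter over its top 22 mm; 110 mm tall in all, about 0.14 kg. Stands on the bench. Origin: centre of its underside; z runs up its axis to the cap.
- case: Grey case, fixed to the bench: an open tray 120 mm (x) by 220 mm (y) and 36 mm high, walls and floor 4 mm thick, under a deep hinged lid. Origin: centre of the tray's underside; -x is its front (towards the robot), +x its hinge side, z up. A 30 mm high, 4 mm thick divider at y = +34 mm parts an empty end compartment (+y side) from a larger one that holds a tin and a spool.
- lid (a joint): Angle of the case's lid: 0 shut, 1.66 rad resting open on its stop (leaning a little past upright). It falls shut when let go below about 0.9 rad and falls open above. The lid is a hollow hood 120 mm by 220 mm, 88 mm high, its top 125 mm above the bench when shut, 0.35 kg.
- lid_handle (a point): Centre of the lid's steel bar handle: a round bar 10 mm thick and 90 mm long, along the case's y, 35 mm in front of the lid's front face; when shut it is 101 mm above the bench and 24 mm below the lid's top. Turns with the lid.
- lid_hinge (a point): Middle of the lid's hinge line, which runs along the case's y, at the tray's rear upper edge, 37 mm above the bench. With the lid shut the handle's bar lies 155 mm in front of it and 64 mm above it.
- bay (a point): Centre of the floor of the empty end compartment, 4 mm above the bench; axes as the case's. The compartment is 112 mm (x) by 70 mm (y) inside.
- nozzle_bottle: Bystander: white bottle 44 mm in diameter, narrowing above 75 mm to a thin pointed grey nozzle; 145 mm tall. Origin: centre of the underside.
- spray_can: Bystander: metal spray can 52 mm in diameter with a narrower white cap; 158 mm tall. Origin: centre of the underside.
- paste_jar: Bystander: squat white jar, 64 mm in diameter over its grey lid, 46 mm tall. Origin: centre of the underside.
- tin: Bystander: metal tin 44 mm in diameter, 34 mm tall, in the case's larger compartment. Origin: centre of the underside.
- spool: Bystander: solder spool 48 mm in diameter, 32 mm tall, in the case's larger compartment. Origin: centre of the underside.
- meter: Bystander: red multimeter lying on its back, 85 mm (x) by 165 mm (y) by 40 mm high. Origin: centre of the underside.
- phone: Bystander: opened phone lying flat, 75 mm (x) by 150 mm (y) by 9 mm. Origin: centre of the underside.
- pliers: Bystander: small pliers lying flat, from x = -76 mm (handles, 56 mm wide) to x = +50 mm (jaws), 14 mm high. Origin: at the joint, on the bench. Fixed, farther out: orange bins 60 mm high and a power strip (far edge, x over 0.82 m), a hot plate 76 mm high (far left), a black box 130 mm high (right), a 450 mm tall microscope stand (right, beside the robot).
There are look-alikes about, which are no part of the job. Leave any blue, green or red look-alike of the bottle alone.

How it is judged:
On the way, in this order (a step that is already met when the one before it is completed fails the run):
1. the case's lid rests open on its stop (lid angle over 1.58 rad) (value of joint lid above 1.58 rad), for 0.3 s.
2. the bottle is held upside down (its axis more than 146 degrees from upright) for 1.5 s without a break (angle between bottle's own z axis and vertical above 2.55 rad), for 1.5 s.
At the end, for the whole second after the job is handed in: The lid is open beyond 1.58 rad; the bottle is at rest, upright within 0.12 rad, its underside within 6 mm of the floor of the empty end compartment and its centre within 42 mm (case x) and 22 mm (case y) of that floor's centre, that is, anywhere between its walls (value of joint lid above 1.58 rad and angle between bottle's own z axis and vertical below 0.12 rad and linear speed of bottle below 0.03 m/s and z of bottle in the frame of bay between -0.006 and 0.006 m and x of bottle in the frame of bay between -0.042 and 0.042 m and y of bottle in the frame of bay between -0.022 and 0.022 m); the robot touches nothing.
It fails at once if the bottle is dropped: it moves faster than 0.6 m/s while no finger touches it (a fall of about 2 cm) (linear speed of bottle above 0.6 m/s and contact force between the fingers and bottle below 0.05 N).
It fails at once if a bystander is moved by more than 40 mm (distance of any of nozzle_bottle, spray_can, paste_jar, tin, spool, meter, phone, pliers from where it was at the start of the episode above 0.04 m).
It fails at once if a standing bystander (bottle, can, jar, tin, spool) is tipped by more than 0.5 rad (angle between any of nozzle_bottle, spray_can, paste_jar, tin, spool's own z axis and vertical above 0.5 rad).
It also fails if it takes over 72 s, if anything falls off the work surface, if the arm or the gripper's body presses on something with over 40 N, if the wrist force passes 120 N, or if a joint passes its speed limit or range.

## Working session

There is one attempt and no reset: what is moved stays moved. The work goes in short steps, Python scripts to look and compute and a tool call to move; the robot and the scene stay as the last step left them, time stands still between calls to the robot, and variables do not carry over. Pictures are saved under pics/ and viewed, about 8 in all and at most 12, crops included, and the job is handed in when it is done.

Besides the shell and the picture viewer there is one more tool, called after ">>>" in YAML: its name, and indented under it one key for each argument. send_rows: Moves the arm, as the interface text tells. Its arguments: {"type":"object","properties":{"series":{"type":"array"},"newtons":{"type":"number"}},"required":["series"]}

```bash
mkdir -p pics; ls
python3 - <<'E'
from workcell import *
import cv2,numpy as np
s=get_state();print({k:np.round(v,3).tolist() for k,v in s.items()})
try: print(grip_point_offset)
except Exception as e: print(e)
for n in("top","side"):
    c=camera_info(n);print(n,{k:np.round(v,4).tolist() for k,v in c.items()})
    cv2.imwrite(f"pics/{n}0.png",read_camera(n))
    for l in("bottle","case","lid_handle","nozzle_bottle","paste_jar","meter","phone","pliers","spray_can"):
        print(n,l,[(round(float(d["p"]),2),np.round(d["box"]).astype(int).tolist()) for d in silhouettes(n,l)])
E
```

```text
pics
{'clock': 0.0, 'joint_pos': [0.965, 0.314, 0.045, 1.304, -0.0, 1.431], 'qvel': [-0.001, 0.001, -0.0, 0.002, -0.0, -0.002], 'tau': [0.001, -48.062, 29.854, 0.019, 0.0, -0.0], 'tcp_pos': [0.258, 0.513, 0.23], 'orientation': [-0.0, 0.231, 0.973, -0.001], 'wrist_force': [-0.263, 0.299, 0.632], 'ft_torque': [-0.002, 0.019, 0.054], 'finger_gap': 0.085}
0.0187
top {'K': [[492.0646, 0.0, 318.9979], [0.0, 492.0646, 188.2449], [0.0, 0.0, 1.0]], 'xyz': [0.3179, 0.0773, 1.144], 'attitude': [0.0727, -0.6918, 0.7143, -0.0767]}
top bottle [(0.75, [339, 111, 16, 31]), (0.73, [286, 157, 29, 27]), (0.71, [318, 218, 20, 24]), (0.7, [265, 207, 26, 21]), (0.57, [335, 175, 22, 26])]
top case [(0.96, [367, 156, 123, 104]), (0.33, [286, 158, 28, 26])]
top lid_handle [(0.84, [371, 158, 122, 105]), (0.66, [317, 216, 20, 28])]
top nozzle_bottle [(0.65, [237, 149, 20, 23])]
top paste_jar [(0.94, [284, 156, 28, 28]), (0.58, [267, 83, 23, 54])]
top meter [(0.57, [214, 258, 81, 56])]
top phone [(0.82, [132, 209, 70, 32])]
top pliers [(0.92, [268, 86, 22, 46]), (0.23, [318, 218, 21, 25])]
top spray_can [(0.57, [217, 200, 35, 29])]
side {'K': [[390.36, 0.0, 318.7922], [0.0, 390.36, 198.8275], [0.0, 0.0, 1.0]], 'xyz': [0.3504, -0.7245, 0.6106], 'attitude': [-0.48, 0.8689, -0.1106, 0.0488]}
side bottle [(0.89, [280, 197, 16, 44]), (0.85, [383, 194, 22, 42]), (0.77, [286, 176, 19, 42]), (0.73, [321, 202, 21, 20]), (0.29, [272, 216, 105, 121]), (0.27, [283, 148, 18, 44])]
side case [(0.91, [271, 214, 105, 138])]
side lid_handle [(0.74, [271, 218, 106, 118])]
side nozzle_bottle [(0.86, [330, 149, 15, 48])]
side paste_jar [(0.5, [330, 200, 21, 21])]
side meter []
side phone [(0.71, [265, 159, 20, 21])]
side pliers [(0.74, [366, 194, 50, 6]), (0.53, [271, 218, 106, 123])]
side spray_can [(0.86, [284, 147, 18, 49]), (0.54, [270, 218, 107, 136])]
```

Run:
```python
import cv2
a=cv2.imread("pics/top0.png")[70:330,120:520];cv2.imwrite("pics/top0c.png",cv2.resize(a,None,fx=2,fy=2,interpolation=2))
a=cv2.imread("pics/side0.png")[120:370,220:480];cv2.imwrite("pics/side0c.png",cv2.resize(a,None,fx=2.3,fy=2.3,interpolation=2))
```

```text
(no output)
```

View pics/top0c.png

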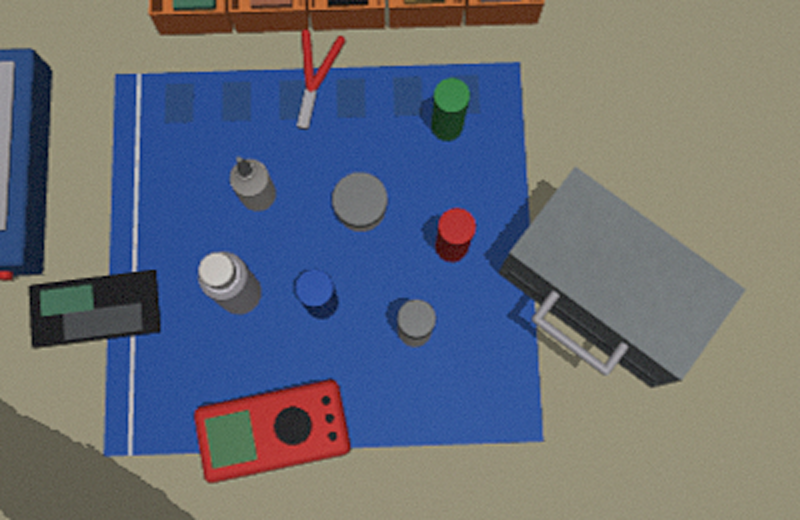

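View pics/side0c.png

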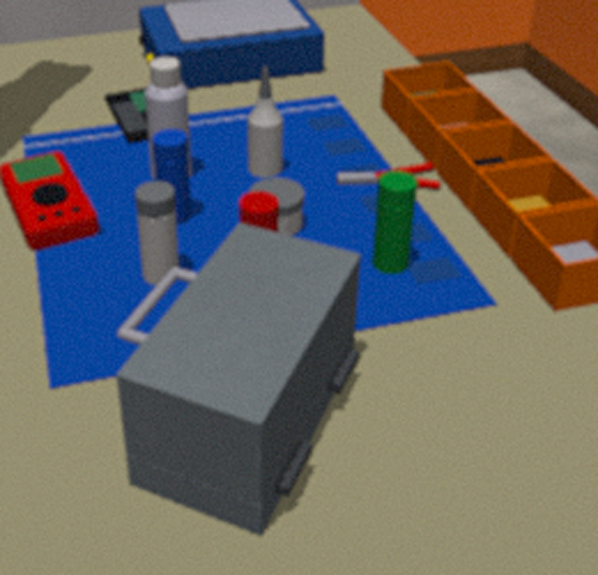

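The top view shows the only white straight-sided bottle with a full-width grey cap at full pixel (328,230), or (288,219) in the side view. It could be confused with these:
- blue at (277,214)
- red at (348,187)
- green at (345,118)
- nozzle bottle at (245,162)
- spray can at (230,207)
- jar at (300,170)

I choose (328,230). The case is rotated, with its handle bar running from about (389,230) to (423,256).

```bash
cat > h.py <<'E'
from workcell import *
import cv2,numpy as np
from scipy.spatial.transform import Rotation as R
from scipy.optimize import least_squares
def rq(q): return R.from_quat([q[1],q[2],q[3],q[0]])
CI={n:camera_info(n) for n in("top","side")}
def unproj(n,uv,z):
    c=CI[n];d=rq(c["attitude"]).apply(np.linalg.inv(c["K"])@[uv[0],uv[1],1]);o=np.array(c["xyz"]);return o+d*(z-o[2])/d[2]
def proj(n,P):
    c=CI[n];p=rq(c["attitude"]).inv().apply(np.atleast_2d(P)-c["xyz"]);p=p@np.array(c["K"]).T;return p[:,:2]/p[:,2:]
E
python3 - <<'E'
from h import *
f=lambda u:(u[0]/2+120,u[1]/2+70)
g=lambda u:(u[0]/2.3+220,u[1]/2.3+120)
r=lambda a:np.round(a,4).tolist()
for n,u,z in [("cap",(416,319),.11),("blue",(315,287),.11),("red",(456,227),.11),("green",(451,95),.11),("jar",(360,199),.046),("can",(217,270),.158),("noz",(243,167),.145),("meterTR",(336,382),.04),("meterBR",(350,450),.04),("meterTL",(197,410),.04),("meterBL",(210,480),.04),("phoneBR",(158,325),.009)]:
    print(n,r(unproj("top",f(u),z)))
print("cap side",r(unproj("side",g((156,192)),.11)), "base",r(unproj("side",g((159,272)),.0)))
# case pose fit: x,y,yaw
T=[((-.06,.11,.125),(512,260)),((.06,.11,.125),(575,168)),((.06,-.11,.125),(745,290)),((-.06,-.11,.125),(682,380)),((-.095,.045,.101),(537,320)),((-.095,-.045,.101),(607,372))]
S=[((-.06,.11,.125),(237,225)),((.06,.11,.125),(360,256)),((.06,-.11,.125),(262,418)),((-.06,-.11,.125),(120,375)),((-.095,.045,.101),(178,271)),((-.095,-.045,.101),(122,334))]
def res(p):
    o=[]
    for n,L,h in(("top",T,f),("side",S,g)):
        P=R.from_euler('z',p[2]).apply([a for a,_ in L])+[p[0],p[1],0]
        o.append((proj(n,P)-[h(b) for _,b in L]))
    return np.concatenate(o).ravel()
P0=unproj("top",f((628,275)),.125)
for y0 in(-2.5,-.6,.6,2.5):
    s=least_squares(res,[P0[0],P0[1],y0],loss="soft_l1");print(r(s.x),s.cost);
    if s.cost<60: print(r(s.fun)); np.save("case.npy",s.x); C=s.x
q=R.from_euler('z',C[2])
for n,P in(("handle",(-.095,0,.101)),("hinge",(.06,0,.037)),("bay",(0,.071,.004))): print(n,r(q.apply(P)+[C[0],C[1],0]))
E
```

```text
cap [0.4504, 0.0517, 0.11]
blue [0.488, 0.1577, 0.11]
red [0.5485, 0.005, 0.11]
green [0.6986, 0.0039, 0.11]
jar [0.5993, 0.1095, 0.046]
can [0.5008, 0.2533, 0.158]
noz [0.6126, 0.229, 0.145]
meterTR [0.3919, 0.1414, 0.04]
meterBR [0.3175, 0.1274, 0.04]
meterTL [0.3661, 0.2954, 0.04]
meterBL [0.2905, 0.2805, 0.04]
phoneBR [0.4659, 0.3477, 0.009]
cap side [0.4539, 0.0466, 0.11] base [0.4517, 0.0553, 0.0]
[0.4925, -0.1724, -0.6815] 11.143841520229206
[-1.21, -3.47, -0.0682, -1.0318, 0.8936, -0.9009, 0.5838, 0.0731, 0.1353, -0.3382, -0.0876, -0.6272, -0.1166, -1.1542, -0.5717, -1.3009, -0.487, 2.8697, -2.0276, 0.0803, -2.2364, 0.6018, 0.154, -0.3409]
[0.4925, -0.1724, -0.6815] 11.14384152023025
[-1.21, -3.47, -0.0682, -1.0318, 0.8936, -0.9009, 0.5838, 0.0731, 0.1353, -0.3382, -0.0876, -0.6272, -0.1166, -1.1542, -0.5717, -1.3009, -0.487, 2.8697, -2.0276, 0.0803, -2.2364, 0.6018, 0.154, -0.3409]
[0.4925, -0.1724, -0.6815] 11.14384152022856
[-1.21, -3.47, -0.0682, -1.0318, 0.8936, -0.9009, 0.5838, 0.0731, 0.1353, -0.3382, -0.0876, -0.6272, -0.1166, -1.1542, -0.5717, -1.3009, -0.487, 2.8697, -2.0276, 0.0803, -2.2364, 0.6018, 0.154, -0.3409]
[0.4925, -0.1724, -0.6815] 11.143841520228523
[-1.21, -3.47, -0.0682, -1.0318, 0.8936, -0.9009, 0.5838, 0.0731, 0.1353, -0.3382, -0.0876, -0.6272, -0.1166, -1.1542, -0.5717, -1.3009, -0.487, 2.8697, -2.0276, 0.0803, -2.2364, 0.6018, 0.154, -0.3409]
handle [0.4188, -0.1126, 0.101]
hinge [0.5391, -0.2102, 0.037]
bay [0.5373, -0.1173, 0.004]
```

```bash
cat >> h.py <<'E'
def rel(p,Rt):
    "shift cm and rotvec deg in tool axes from the present pose to world pose p,Rt"
    s=get_state();R0=rq(s["orientation"])
    return np.round(R0.inv().apply(np.array(p)-s["tcp_pos"])*100,2).tolist(),np.round(np.degrees((R0.inv()*Rt).as_rotvec()),1).tolist()
def tool(heading,pitch,roll=0):
    "tool z at heading (deg), pitched down by pitch; roll 0: jaws (tool y) horizontal, at heading+90"
    a,b=np.radians([heading,pitch]);z=np.array([np.cos(a)*np.cos(b),np.sin(a)*np.cos(b),-np.sin(b)])
    y=np.array([-np.sin(a),np.cos(a),0]);x=np.cross(y,z)
    return R.from_matrix(np.c_[x,y,z])*R.from_rotvec([0,0,np.radians(roll)])
E
python3 - <<'E'
from h import *
# jaws along case x: y at -39 => heading=-39-90
Rt=tool(-39.05-90,90)
print(rel([.419,-.113,.20],Rt)); print(get_state()["joint_pos"])
a=cv2.imread("pics/top0.png")[195:265,290:450];b=cv2.imread("pics/side0.png")[180:250,220:380]
cv2.imwrite("pics/close.png",cv2.resize(np.vstack([a,b]),None,fx=4,fy=4,interpolation=2))
E
```

```text
([-42.51, -48.79, 3.13], [0.0, -0.0, 102.4])
[9.65410877e-01 3.13157078e-01 4.61491288e-02 1.30360177e+00
 2.18344288e-05 1.43117262e+00]
```

View pics/close.png

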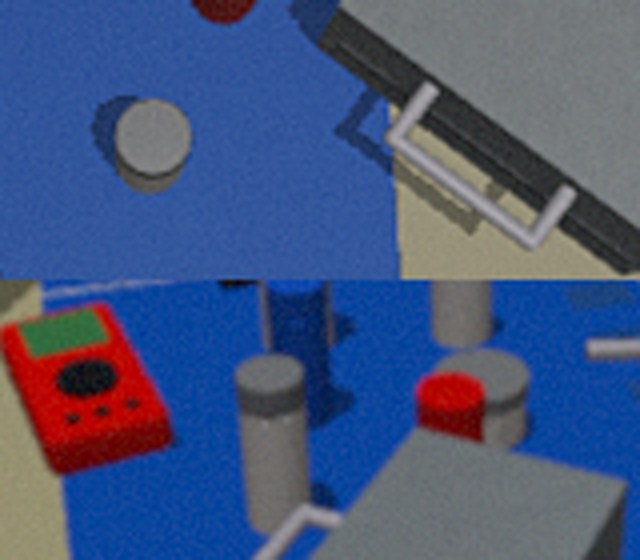

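The crop confirms it: a white straight body with a full-width grey cap, at top (328,230) and side (288,219). The bar ends are at (389,230) and (424,255). Next I move above the handle.

>>> send_rows:
  series: [-42.5,-48.8,0,0,0,102.4,0.3,-42.5,-48.8,0,0,0,102.4,0.3,-42.5,-48.8,0,0,0,102.4,0.3,-42.5,-48.8,0,0,0,102.4,0.3,-42.5,-48.8,0,0,0,102.4,0.3,-42.5,-48.8,0,0,0,102.4,0.3,-42.5,-48.8,0,0,0,102.4,0.3,-42.5,-48.8,0,0,0,102.4,0.3,-42.5,-48.8,0,0,0,102.4,0.3,-42.5,-48.8,0,0,0,102.4,0.3]
  newtons: 40

```text
clock: 1.83
tcp_pos: [0.3616, 0.1083, 0.2317]
orientation: [0.0, 0.758, 0.652, 0.001]
wrist_force: [0.2, 0.0, -0.0]
finger_gap: 0.0255
```

Run:
```python
from h import *
s=get_state();print(s["clock"],s["tcp_pos"],s["joint_pos"],s["finger_gap"],s["wrist_force"]);print(rel([.419,-.113,.18],tool(-129.05,90)))
```

```text
1.8333 [0.36164924 0.10833631 0.23168995] [ 7.74121193e-02 -7.24150370e-02 -3.97129264e-01  1.24467517e+00
  1.45839926e-04  1.79886619e+00] 0.025467087800195333 [ 0.23059157  0.04876232 -0.01326624]
([-21.02, 8.99, 5.17], [0.1, -0.0, 30.4])
```

>>> send_rows:
  series: [-21,9,0,0,0,30.4,0.3,-21,9,0,0,0,30.4,0.3,-21,9,0,0,0,30.4,0.3,-21,9,0,0,0,30.4,0.3,-21,9,0,0,0,30.4,0.3,-21,9,0,0,0,30.4,0.3,-21,9,5,0,0,30.4,0.3,-21,9,5,0,0,30.4,0.3,-21,9,5,0,0,30.4,0.3,-21,9,5,0,0,30.4,0.3]

```text
clock: 2.67
tcp_pos: [0.4197, -0.11, 0.1815]
orientation: [-0.001, 0.901, 0.433, -0.0]
wrist_force: [-0.4, -0.2, 0.8]
finger_gap: 0.0257
```

Run:
```python
from h import *
s=get_state();print(s["clock"],s["tcp_pos"],s["joint_pos"]);print(rel([.419,-.113,.082],tool(-129.05,90)))
im=read_camera("side");cv2.imwrite("pics/s1.png",cv2.resize(im[140:300,200:400],None,fx=3,fy=3,interpolation=2))
print(proj("side",s["tcp_pos"]))
```

```text
2.6667 [ 0.41971336 -0.10998668  0.18145284] [-4.41846461e-01  6.63828329e-02 -3.84513865e-01  1.12162334e+00
  1.64501904e-04  1.80390464e+00]
([-0.28, 0.15, 9.95], [-0.1, 0.0, 0.4])
[[282.06492607 217.69368706]]
```

View pics/s1.png

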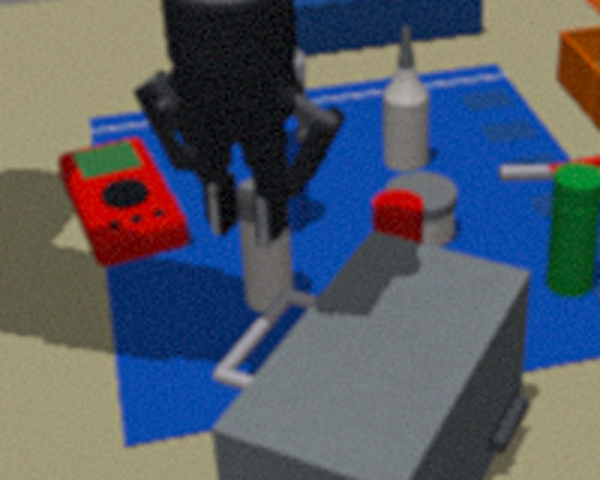

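The open jaws sit above the bar, in front of the lid's front face. The tip is at about (282,218) and the bar below spans (275–300, 240–265). Now I lower it in two steps.

>>> send_rows:
  series: [-0.3,0.1,2,0,0,0.4,0.3,-0.3,0.1,4,0,0,0.4,0.3,-0.3,0.1,6,0,0,0.4,0.3,-0.3,0.1,7.5,0,0,0.4,0.3,-0.3,0.1,8.5,0,0,0.4,0.3,-0.3,0.1,9.3,0,0,0.4,0.3,-0.3,0.1,9.9,0,0,0.4,0.3,-0.3,0.1,9.9,0,0,0.4,0.3]

```text
clock: 3.38
tcp_pos: [0.4205, -0.1135, 0.0837]
orientation: [0.001, 0.903, 0.43, 0.001]
wrist_force: [-2.0, 2.6, 5.4]
finger_gap: 0.0255
```

>>> send_rows:
  series: [0,0,0,0,0,0,0,0,0,0,0,0,0,0,0,0,0,0,0,0,0,0,0,0,0,0,0,0,0,0,0,0,0,0,0,0,0,0,0,0,0,0]
  newtons: 40

```text
clock: 3.88
tcp_pos: [0.4183, -0.112, 0.0833]
orientation: [-0.001, 0.903, 0.43, -0.0]
wrist_force: [-5.4, 6.4, 8.5]
finger_gap: 0.0088
```

Run:
```python
from h import *
s=get_state();print(s["clock"],s["tcp_pos"],s["joint_pos"],s["finger_gap"],s["wrist_force"])
C=np.load("case.npy");q=R.from_euler('z',C[2]);R0=rq(s["orientation"])
# handle arc, offsets from the shut pose in present tool axes (cm)
for d in(5,12,20,28,36,44,52,60,68,76,84,90,95):
    a=np.arctan2(.064,-.155)-np.radians(d);b=.1677*np.array([np.cos(a),0,np.sin(a)])-[-.155,0,.064]
    print(d,np.round(R0.inv().apply(q.apply(b))*100,1))
```

```text
3.8833 [ 0.418273   -0.11198374  0.08325768] [-4.48649299e-01  1.50577363e-01 -5.51128086e-01  8.71297446e-01
  1.74657727e-03  1.80357900e+00] 0.008776241590753478 [-5.36376903  6.44266749  8.45286967]
5 [ 0.   0.6 -1.3]
12 [ 0.   1.7 -3.1]
20 [ 0.   3.1 -4.9]
28 [ 0.   4.8 -6.5]
36 [ 0.   6.7 -7.9]
44 [ 0.   8.8 -9. ]
52 [ 0.  11.  -9.8]
60 [  0.   13.3 -10.3]
68 [  0.   15.6 -10.4]
76 [  0.   17.9 -10.2]
84 [ 0.  20.2 -9.7]
90 [ 0.  21.9 -9.2]
95 [ 0.  23.2 -8.5]
```

Gripped: the gap is about the bar's thickness. Now I follow the arc.

>>> send_rows:
  series: [0,0.3,-0.7,0,0,0,0,0,0.6,-1.3,0,0,0,0,0,1.1,-2.2,0,0,0,0,0,1.7,-3.1,0,0,0,0,0,2.4,-4.0,0,0,0,0,0,3.1,-4.9,0,0,0,0,0,3.9,-5.7,0,0,0,0,0,4.8,-6.5,0,0,0,0,0,5.7,-7.2,0,0,0,0,0,6.7,-7.9,0,0,0,0]

```text
clock: 4.72
tcp_pos: [0.4692, -0.1539, 0.163]
orientation: [-0.002, 0.903, 0.43, -0.001]
wrist_force: [-0.8, 0.9, 0.8]
finger_gap: 0.0088
```

Run:
```python
from h import *
s=get_state();print(s["tcp_pos"],s["finger_gap"],s["wrist_force"],s["ft_torque"])
im=read_camera("side");cv2.imwrite("pics/s2.png",cv2.resize(im[100:350,200:450],None,fx=2,fy=2,interpolation=2))
```

```text
[ 0.46918045 -0.15389536  0.16298502] 0.008846379978028361 [-0.83788702  0.85726164  0.81566739] [ 0.28415152  0.30845172 -0.1127733 ]
```

View pics/s2.png

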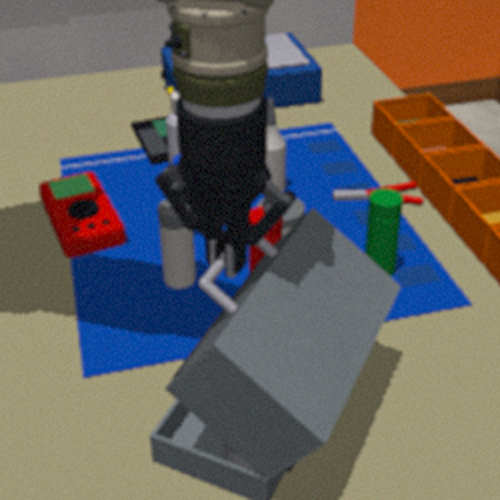

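The bar is in the jaws and the lid is about a third open, with the tray visible. I keep following the arc.

>>> send_rows:
  series: [0,1.0,-0.6,0,0,0,0,0,2.1,-1.1,0,0,0,0,0,3.2,-1.5,0,0,0,0,0,4.3,-1.9,0,0,0,0,0,5.4,-2.2,0,0,0,0,0,6.6,-2.4,0,0,0,0,0,7.7,-2.5,0,0,0,0,0,8.9,-2.5,0,0,0,0,0,10.1,-2.4,0,0,0,0,0,11.2,-2.3,0,0,0,0]

```text
clock: 5.6
tcp_pos: [0.5588, -0.2276, 0.1856]
orientation: [0.001, 0.903, 0.43, -0.0]
wrist_force: [-1.5, -0.2, -1.5]
finger_gap: 0.0086
```

>>> send_rows:
  series: [0,1.2,0.2,0,0,0,0,0,2.3,0.5,0,0,0,0,0,3.2,0.8,0,0,0,0,0,4.0,1.1,0,0,0,0,0,4.7,1.4,0,0,0,0,0,5.2,1.7,0,0,0,0,0,5.2,1.7,0,0,0,0]

```text
clock: 6.18
tcp_pos: [0.5979, -0.2596, 0.1684]
orientation: [-0.0, 0.903, 0.43, -0.001]
wrist_force: [-6.5, -0.2, 7.8]
finger_gap: 0.0082
```

Run:
```python
from h import *
s=get_state();print(s["clock"],s["tcp_pos"],s["joint_pos"],s["finger_gap"],s["wrist_force"],s["ft_torque"])
C=np.load("case.npy");g=R.from_euler('z',-C[2]).apply(np.array(s["tcp_pos"])+[0,0,.0187]-[C[0],C[1],0])-[.06,0,.037]
print(g,np.linalg.norm(g[[0,2]]),np.degrees(np.arctan2(.064,-.155)-np.arctan2(g[2],g[0])))
```

```text
6.1833 [ 0.59792983 -0.25955487  0.16840896] [-5.32276214e-01  4.86534454e-01  1.50788557e-01  1.23608328e+00
 -6.64740944e-04  1.72142336e+00] 0.008197070256081355 [-6.52917847 -0.21238695  7.75881808] [-0.03312994  1.37596287 -0.05498427]
[ 0.07672466 -0.00126105  0.15010896] 0.16858046466900692 94.63688706349768
```

Lid at about 94.6° by the gripper's position. I release it and lift off.

>>> send_rows:
  series: [0,0,0,0,0,0,0.3,0,0,0,0,0,0,0.3,0,0,0,0,0,0,0.3,0,0,-1,0,0,0,0.3,0,0,-2.5,0,0,0,0.3,0,0,-5,0,0,0,0.3,0,0,-8,0,0,0,0.3,0,0,-11,0,0,0,0.3,0,0,-11,0,0,0,0.3]

```text
clock: 6.93
tcp_pos: [0.6006, -0.2602, 0.285]
orientation: [0.004, 0.903, 0.43, 0.003]
wrist_force: [0.6, -0.4, 0.7]
finger_gap: 0.0255
```

Run:
```python
from h import *
s=get_state();print(s["clock"],s["tcp_pos"],s["finger_gap"],s["wrist_force"])
im=read_camera("side");cv2.imwrite("pics/s3.png",cv2.resize(im[80:380,180:480],None,fx=2,fy=2,interpolation=2))
np.set_printoptions(precision=1,suppress=True)
C=np.load("case.npy");q=R.from_euler('z',C[2])
for ang in(1.5,1.58,1.66):
    for n,P in(("bar+",(-.155,.045,.064)),("bar-",(-.155,-.045,.064)),("topfront-",(-.12,-.11,.088)),("topback-",(0,-.11,.088))):
        W=q.apply(R.from_euler('y',ang).apply(P)+[.06,0,.037])+[C[0],C[1],0]
        print(ang,n,(proj("side",W)[0]-[180,80])*2)
# bottle: pregrasp candidates
b=np.array([.451,.052]);r=np.hypot(*b);h=np.degrees(np.arctan2(b[1],b[0])-np.arcsin(.08/r));print("heading for bottle",h)
bay=q.apply([0,.071,.004])+[C[0],C[1],0];print("bay heading",np.degrees(np.arctan2(bay[1],bay[0])-np.arcsin(.08/np.hypot(*bay[:2]))))
print(rel([.451-.10*np.cos(np.radians(h)),.052-.10*np.sin(np.radians(h)),.28],tool(h,90)))
```

```text
6.9333 [ 0.60059282 -0.26017351  0.28502316] 0.02551505278247599 [ 0.63305422 -0.37678216  0.7108394 ]
1.5 bar+ [430.4 290.5]
1.5 bar- [399.3 351.3]
1.5 topfront- [403.8 446.8]
1.5 topback- [404.3 551.4]
1.58 bar+ [443.8 298.2]
1.58 bar- [414.1 360. ]
1.58 topfront- [415.9 457.2]
1.58 topback- [404.  556.8]
1.66 bar+ [456.6 306.7]
1.66 bar- [428.3 369.6]
1.66 topfront- [427.1 468. ]
1.66 topback- [403.1 561.9]
heading for bottle -3.572316044633621
bay heading -20.681638382779322
([9.0, -39.4, -0.08], [0.4, 0.5, -125.5])
```

View pics/s3.png

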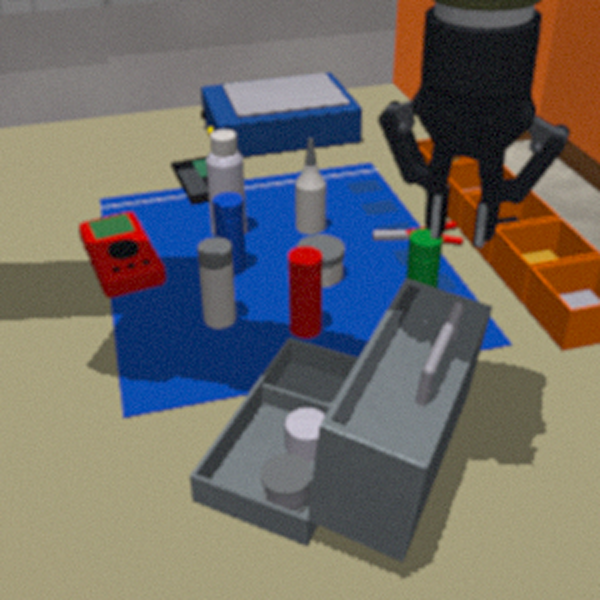

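The lid rests open. The bar end at crop (457,306) matches 1.66 rad, and the empty compartment, tin and spool are visible. Now I go towards the bottle, tool down at first.

>>> send_rows:
  series: [9,-37,0,0,0,-70,0.8,9,-37,0,0,0,-70,0.8,9,-37,0,0,0,-70,0.8,9,-37,0,0,0,-70,0.8,9,-37,0,0,0,-70,0.8,9,-37,0,0,0,-70,0.8,9,-37,0,0,0,-70,0.8,9,-37,0,0,0,-70,0.8,9,-37,0,0,0,-70,0.8,9,-37,0,0,0,-70,0.8]

```text
clock: 7.82
tcp_pos: [0.3632, 0.0476, 0.2771]
orientation: [-0.002, 0.489, 0.872, 0.0]
wrist_force: [-0.9, -0.5, -0.2]
finger_gap: 0.0684
```

Run:
```python
from h import *
s=get_state();print(s["clock"],s["tcp_pos"],s["joint_pos"]);print(rel([.38,.056,.28],tool(-3.6,90)))
```

```text
7.8167 [0.3631952  0.04763357 0.2770617 ] [-0.09129454 -0.10340446 -0.31385368  1.36311676  0.00182177  0.93001545]
([-0.16, 1.87, -0.3], [0.0, -0.2, -54.9])
```

>>> send_rows:
  series: [-0.2,1.9,0,0,0,-55,0.8,-0.2,1.9,0,0,0,-55,0.8,-0.2,1.9,0,0,0,-55,0.8,-0.2,1.9,0,0,0,-55,0.8,-0.2,1.9,0,0,0,-55,0.8,-0.2,1.9,0,0,0,-55,0.8,-0.2,1.9,0,0,0,-55,0.8,-0.2,1.9,0,0,0,-55,0.8,-0.2,1.9,0,0,0,-55,0.8]

```text
clock: 8.57
tcp_pos: [0.3851, 0.0521, 0.2768]
orientation: [-0.0, 0.035, 0.999, 0.0]
wrist_force: [-0.9, 0.7, 0.1]
finger_gap: 0.0682
```

Run:
```python
from h import *
s=get_state();print(s["clock"],s["tcp_pos"],s["joint_pos"]);
for p in(35,):
    T=tool(-3.6,p);t=T.apply([0,0,1]);g=np.array([.451,.052,.07])+t*(.0187+.003)
    print(g,rel(g-.10*t,T),rel(g-.10*t+[0,0,.08],T))
```

```text
8.5667 [0.38508967 0.05210124 0.27684526] [-7.31039627e-02 -6.04382739e-02 -2.75832304e-01  1.35618988e+00
  2.95134621e-04 -3.72442547e-03]
[0.46874052 0.05088386 0.05755339] ([-0.17, 0.4, 16.19], [-0.2, -55.0, -0.4]) ([-0.17, 0.4, 8.19], [-0.2, -55.0, -0.4])
```

>>> send_rows:
  series: [-0.2,0.4,1,0,-7,0,0.8,-0.2,0.4,2,0,-14,0,0.8,-0.2,0.4,3,0,-21,0,0.8,-0.2,0.4,4,0,-28,0,0.8,-0.2,0.4,5,0,-35,0,0.8,-0.2,0.4,6,0,-42,0,0.8,-0.2,0.4,7,0,-49,0,0.8,-0.2,0.4,8.2,0,-55,0,0.8,-0.2,0.4,8.2,0,-55,0,0.8]

```text
clock: 9.32
tcp_pos: [0.4039, 0.0685, 0.2829]
orientation: [0.439, 0.035, 0.897, -0.018]
wrist_force: [1.0, 0.4, -0.0]
finger_gap: 0.0686
```

Run:
```python
from h import *
s=get_state();print(s["clock"],s["tcp_pos"],s["joint_pos"],s["wrist_force"]);
T=tool(-3.6,35);t=T.apply([0,0,1]);g=np.array([.451,.052,.07])+t*(.0187+.003)
print(rel(g-.09*t,T),rel(g,T))
```

```text
9.3167 [0.40388941 0.06845984 0.28291223] [ 0.04289846 -0.73501406 -1.02592655  0.37297715 -0.096499    0.07295386] [ 0.95935553  0.37184596 -0.02288813]
([14.2, -1.33, 10.05], [-0.8, -2.8, -0.4]) ([13.75, -1.21, 19.04], [-0.8, -2.8, -0.4])
```

```bash
cat > kin.py <<'E'
from h import *
D=[([.258,.5135,.231],[.9654,.3135,.0458,1.3037]),([.36165,.10834,.23169],[.0774,-.0724,-.3971,1.24468]),([.41971,-.10999,.18145],[-.44185,.06638,-.38451,1.12162]),
([.41827,-.11198,.08326],[-.44865,.15058,-.55113,.8713]),([.59793,-.25955,.16841],[-.53228,.48653,.15079,1.23608]),([.3632,.04763,.27706],[-.0913,-.1034,-.31385,1.36312]),
([.38509,.0521,.27685],[-.0731,-.06044,-.27583,1.35619]),([.40389,.06846,.28291],[.0429,-.73501,-1.02593,.37298])]
cw=lambda a,v:np.array([v[0]*np.cos(a)+v[1]*np.sin(a),-v[0]*np.sin(a)+v[1]*np.cos(a)])
def fk(m,q2,q3,q4): return np.array([m[0],m[1]])+cw(q2,m[2:4])+cw(q2-q3,m[4:6])+cw(q2-q3+q4,m[6:8])
def res(m):
    o=[]
    for p,q in D[:7]: o.append(fk(m,*q[1:])-[np.sqrt(p[0]**2+p[1]**2-.08**2),p[2]])
    o.append(fk(m,*D[7][1][1:])-[np.sqrt(D[7][0][0]**2+D[7][0][1]**2-.08**2),D[7][0][2]])
    # weak priors: no base offset, straight tool
    return np.r_[np.ravel(o),.02*m[0],.02*m[7]]
s=least_squares(res,[0,.36,0,.36,.3,0,.2,0]);M=s.x
def ik(r,z,p):
    "joints q2,q3,q4 for pitch p (rad down); position error"
    lo,hi=[-.84,-1.0],[1.67,1.24];best=None
    for x0 in([0,0],[.5,.5],[-.5,-.8],[.8,-.8],[1,1]):
        f=least_squares(lambda x:fk(M,x[0],x[1],p-x[0]+x[1])-[r,z],x0,bounds=(lo,hi))
        q4=p-f.x[0]+f.x[1];e=np.linalg.norm(f.fun)+max(0,abs(q4)-2.15)
        if best is None or e<best[0]: best=(e,f.x[0],f.x[1],q4)
    return np.round(best,3)
E
python3 - <<'E'
from kin import *
print(np.round(M,3),np.abs(s.fun).max())
rb=np.sqrt(.451**2+.052**2-.08**2)
for p in(35,45,55,60,65,70):
    a=np.radians(p);L=.0217
    print("grasp",p,ik(rb+L*np.cos(a),.07-L*np.sin(a),a),"pre",ik(rb+L*np.cos(a)-.08*np.cos(a),.07-L*np.sin(a)+.08*np.sin(a),a))
for r in(.45,.5,.55,.6):
    for z in(.3,.4,.5):
        print("inv",r,z,[float(ik(r,z,-np.radians(u))[0]) for u in(0,15,30,45,60)])
E
```

```text
[-0.004  0.227  0.     0.518  0.409  0.056  0.435  0.004] 0.00010456328868269082
grasp 35 [ 0.203  0.043 -1.    -0.432] pre [ 0.207 -0.572 -1.     0.183]
grasp 45 [ 0.133 -0.053 -1.    -0.162] pre [ 0.124 -0.436 -1.     0.222]
grasp 55 [ 0.061 -0.054 -1.     0.014] pre [ 0.042 -0.328 -1.     0.288]
grasp 60 [ 0.025 -0.039 -1.     0.087] pre [ 0.002 -0.277 -1.     0.325]
grasp 65 [ 0.    -0.017 -0.974  0.177] pre [ 0.    -0.218 -0.91   0.443]
grasp 70 [ 0.     0.019 -0.889  0.313] pre [ 0.    -0.153 -0.814  0.56 ]
inv 0.45 0.3 [0.266, 0.942, 1.213, 1.353, 1.344]
inv 0.45 0.4 [0.167, 0.271, 0.815, 1.166, 1.278]
inv 0.45 0.5 [0.067, 0.177, 0.242, 0.716, 1.038]
inv 0.5 0.3 [0.24, 0.479, 1.018, 1.186, 1.186]
inv 0.5 0.4 [0.155, 0.235, 0.58, 0.986, 1.125]
inv 0.5 0.5 [0.059, 0.159, 0.198, 0.607, 0.926]
inv 0.55 0.3 [0.2, 0.27, 0.819, 1.032, 1.038]
inv 0.55 0.4 [0.13, 0.191, 0.438, 0.843, 0.965]
inv 0.55 0.5 [0.043, 0.13, 0.151, 0.52, 0.808]
inv 0.6 0.3 [0.155, 0.147, 0.662, 0.861, 0.901]
inv 0.6 0.4 [0.098, 0.144, 0.334, 0.725, 0.822]
inv 0.6 0.5 [0.019, 0.095, 0.102, 0.446, 0.672]
```

Good model fit (0.1 mm). The wrist-to-tip length of 0.435 m rules out a flat approach this near the base. Instead I grasp with the tool pitched 67° down, and invert later at a larger radius with the tool pitched up and rolled.

Run:
```python
from kin import *
st=get_state();print(st["tcp_pos"])
T=tool(-3.6,67);t=T.apply([0,0,1]);g=np.array([.451,.052,.072])+t*(.0187+.003)
print(g,rel(g-.10*t+[0,0,.02],T),ik(np.hypot(*(g-.10*t)[:2]),.18,np.radians(67)))
for r,z in((.7,.6),(.75,.7),(.75,.75),(.8,.75),(.8,.8)):
    print(r,z,ik(r,z,-np.radians(50)),ik(r,z,-np.radians(20)),ik(r,z,np.radians(20)))
```

```text
[0.40388941 0.06845984 0.28291223]
[0.45946213 0.05146761 0.05202504] ([8.3, -1.3, 8.68], [-0.6, 29.2, -0.6]) [ 0.    -0.255 -0.762  0.662]
0.7 0.6 [ 0.097  0.6   -0.775 -2.247] [ 0.     0.019 -0.921 -1.289] [ 0.    -0.232 -0.335  0.246]
0.75 0.7 [ 0.     0.453 -0.603 -1.929] [ 0.    -0.032 -0.666 -0.983] [ 0.    -0.109  0.007  0.465]
0.75 0.75 [ 0.     0.372 -0.561 -1.806] [ 0.    -0.077 -0.575 -0.847] [ 0.    -0.079  0.161  0.588]
0.8 0.75 [ 0.     0.446 -0.435 -1.754] [ 0.     0.02  -0.481 -0.85 ] [0.    0.017 0.252 0.584]
0.8 0.8 [ 0.     0.382 -0.384 -1.639] [ 0.    -0.01  -0.384 -0.724] [0.    0.063 0.435 0.721]
```

>>> send_rows:
  series: [0,0,0,0,0,0,0.8]

```text
clock: 9.4
tcp_pos: [0.4033, 0.0685, 0.2815]
orientation: [0.438, 0.034, 0.898, -0.018]
wrist_force: [-0.0, 0.4, -0.8]
finger_gap: 0.0683
```

>>> send_rows:
  series: [2,-0.3,2,0,7,0,0.8,4,-0.6,4,0,14,0,0.8,6,-1,6,-0.3,21,-0.3,0.8,7,-1.2,7.5,-0.6,26,-0.6,0.8,8.3,-1.3,8.7,-0.6,29.2,-0.6,0.8,8.3,-1.3,8.7,-0.6,29.2,-0.6,0.8,8.3,-1.3,8.7,-0.6,29.2,-0.6,0.8]

```text
clock: 9.98
tcp_pos: [0.418, 0.0525, 0.1583]
orientation: [0.192, 0.032, 0.981, -0.007]
wrist_force: [-0.9, 0.3, -1.0]
finger_gap: 0.0685
```

Run:
```python
from kin import *
st=get_state();print(st["tcp_pos"],st["joint_pos"])
T=tool(-3.6,67);t=T.apply([0,0,1]);g=np.array([.451,.052,.072])+t*(.0187+.003)
print(rel(g,T),rel(g-.02*t,T))
im=read_camera("top");cv2.imwrite("pics/t1.png",cv2.resize(im[160:290,270:430],None,fx=4,fy=4,interpolation=2))
im=read_camera("side");cv2.imwrite("pics/s4.png",cv2.resize(im[130:270,210:380],None,fx=4,fy=4,interpolation=2))
```

```text
[0.41799989 0.05254302 0.15828285] [-6.46952445e-02 -2.53148027e-01 -8.08910133e-01  6.27796275e-01
 -1.80930174e-03 -4.39134478e-04]
([0.17, 0.18, 11.4], [-0.1, -0.8, -0.1]) ([0.2, 0.18, 9.4], [-0.1, -0.8, -0.1])
```

View pics/s4.png

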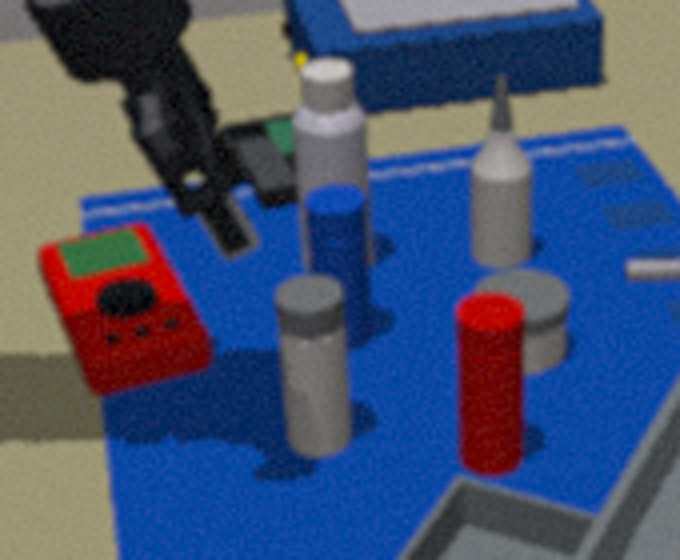

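The tool is behind and above the bottle (cap at crop (310,300)), nothing in between. Descending along the tool axis.

>>> send_rows:
  series: [0.2,0.2,2.5,0,-0.8,0,0.8,0.2,0.2,5,0,-0.8,0,0.8,0.2,0.2,7,0,-0.8,0,0.8,0.2,0.2,8.5,0,-0.8,0,0.8,0.2,0.2,9.7,0,-0.8,0,0.8,0.2,0.2,10.7,0,-0.8,0,0.8,0.2,0.2,11.4,0,-0.8,0,0.8,0.2,0.2,11.4,0,-0.8,0,0.8]

```text
clock: 10.75
tcp_pos: [0.4606, 0.0522, 0.0547]
orientation: [0.202, 0.031, 0.979, -0.008]
wrist_force: [-0.8, 0.1, 0.6]
finger_gap: 0.0683
```

>>> send_rows:
  series: [0,0,0,0,0,0,0.3,0,0,0,0,0,0,0.3,0,0,0,0,0,0,0.3,0,0,0,0,0,0,0.3,0,0,0,0,0,0,0.3,0,0,0,0,0,0,0.3]
  newtons: 50

```text
clock: 11.25
tcp_pos: [0.462, 0.0518, 0.0561]
orientation: [0.203, 0.031, 0.979, -0.008]
wrist_force: [-4.0, -0.8, 7.3]
finger_gap: 0.0398
```

Run:
```python
from kin import *
st=get_state();print(st["clock"],st["tcp_pos"],st["orientation"],st["joint_pos"],st["wrist_force"],st["finger_gap"])
im=read_camera("side");cv2.imwrite("pics/s5.png",cv2.resize(im[130:270,210:380],None,fx=4,fy=4,interpolation=2))
```

```text
11.25 [0.46195204 0.05184785 0.05614248] [ 0.2033771   0.03076154  0.97858609 -0.0077936 ] [-0.05817196 -0.0204596  -0.93750251  0.24386113 -0.00460479  0.00371952] [-3.95959495 -0.82676865  7.28897715] 0.03977622318722552
```

View pics/s5.png

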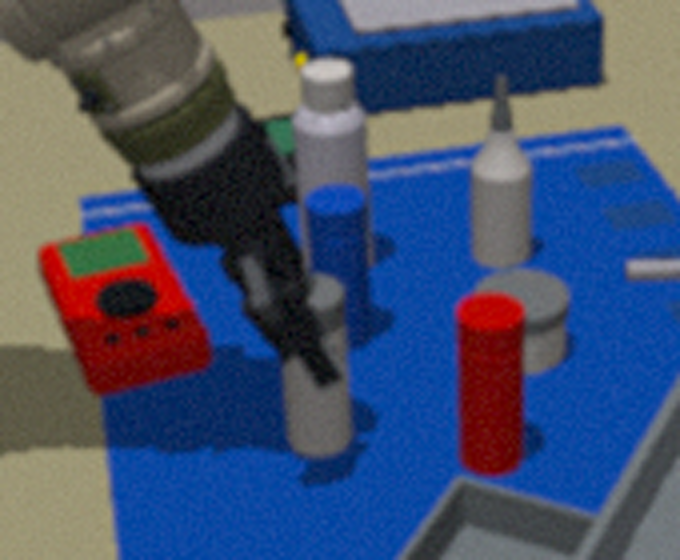

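Gripped at 39.8 mm, the bottle's diameter. Next: lift, then pitch up while reaching out, and roll.

Run:
```python
from kin import *
st=get_state();R0=rq(st["orientation"]);p0=np.array(st["tcp_pos"])
u=R0.inv().apply([0,0,1]);np.savez("grasp.npz",p=p0,q=st["orientation"],u=u);print("up in tool",u)
pitch=-np.degrees(np.arcsin(R0.apply([0,0,-1])[2]*-1));print(pitch)
h=-3.4;H=np.radians(h)
def pose(r,z,p,roll=0): return np.array([r*np.cos(H)-.08*np.sin(H),r*np.sin(H)+.08*np.cos(H),z]),tool(h,p,roll)
for pr in((.78,.76,-50,170),(.78,.76,-50,-170)):
    T=pose(*pr)[1];print(np.degrees(np.arccos(T.apply(u)[2])),T.apply(u))
P0,T0=pose(np.sqrt(p0[0]**2+p0[1]**2-.0064),p0[2]+.22,66)
T0=R0
prev=None
for k in np.linspace(0,1,11):
    r,z,p=.455+k*(.78-.455),.276+k*(.76-.276),66-116*k
    q=ik(r,z,np.radians(p));P,T=pose(r,z,p)
    print(round(k,1),q, np.round(R0.inv().apply(P-(p0+[0,0,.22]))*100,1),np.round(np.degrees((R0.inv()*T).as_rotvec()),1))
```

```text
up in tool [-0.39856655 -0.00273057 -0.91713535]
66.51081837573285
162.77953996764185 [-0.29191617 -0.04929554 -0.95517271]
162.66195673444 [-0.28443212  0.08892461 -0.95456314]
0.0 [ 0.    -0.255 -0.529  0.878] [ 0.3  0.1 -0.1] [-0.2 -0.5 -0.1]
0.1 [ 0.    -0.347 -0.577  0.72 ] [-4.6  0.1 -3.3] [ -0.3 -12.1  -0.1]
0.2 [ 0.    -0.416 -0.639  0.525] [-9.5  0.1 -6.4] [ -0.3 -23.7  -0.1]
0.3 [ 0.    -0.455 -0.711  0.289] [-14.4   0.1  -9.5] [ -0.3 -35.3  -0.1]
0.4 [ 0.    -0.454 -0.787  0.009] [-19.4   0.1 -12.7] [ -0.3 -46.9  -0. ]
0.5 [ 0.    -0.401 -0.856 -0.315] [-24.3   0.1 -15.8] [ -0.3 -58.5  -0. ]
0.6 [ 0.    -0.289 -0.899 -0.673] [-29.2   0.1 -19. ] [ -0.3 -70.1   0. ]
0.7 [ 0.    -0.127 -0.895 -1.033] [-34.1   0.1 -22.1] [ -0.3 -81.7   0. ]
0.8 [ 0.     0.057 -0.827 -1.351] [-39.    0.1 -25.3] [ -0.3 -93.3   0.1]
0.9 [ 0.     0.236 -0.687 -1.593] [-43.9   0.1 -28.4] [-3.000e-01 -1.049e+02  1.000e-01]
1.0 [ 0.     0.402 -0.477 -1.752] [-48.8   0.1 -31.5] [-3.000e-01 -1.165e+02  1.000e-01]
```

>>> send_rows:
  series: [-0.4,0,-0.9,0,0,0,0.3,-1.2,0,-2.8,0,0,0,0.3,-2.4,0,-5.5,0,0,0,0.3,-3.8,0,-8.7,0,0,0,0.3,-5.2,0,-11.9,0,0,0,0.3,-6.6,0,-15.1,0,0,0,0.3,-7.8,0,-17.9,0,0,0,0.3,-8.5,0,-19.5,0,0,0,0.3,-8.8,0,-20.2,0,0,0,0.3]

```text
clock: 12.05
tcp_pos: [0.4633, 0.0525, 0.2794]
orientation: [0.205, 0.031, 0.978, -0.008]
wrist_force: [0.7, 0.7, -1.9]
finger_gap: 0.0391
```

>>> send_rows:
  series: [-1,0,-0.7,0,-2.5,0,0.3,-2.8,0,-2,0,-7,0,0.3,-4.8,0,-3.2,0,-12.1,0,0.3,-7.2,0,-4.8,0,-17.9,0,0.3,-9.6,0,-6.4,0,-23.7,0,0.3,-12,0,-8,0,-29.5,0,0.3,-14.4,0,-9.5,0,-35.3,0,0.3,-16.9,0,-11.1,0,-41.1,0,0.3,-19.4,0,-12.7,0,-46.9,0,0.3,-20.4,0,-13.4,0,-49.5,0,0.3]

```text
clock: 12.88
tcp_pos: [0.5958, 0.0446, 0.4792]
orientation: [0.595, 0.025, 0.803, -0.02]
wrist_force: [-0.2, 0.5, -2.1]
finger_gap: 0.0396
```

Run:
```python
from kin import *
st=get_state();R0=rq(st["orientation"]);p0=np.array(st["tcp_pos"]);print(st["clock"],p0,st["joint_pos"],st["finger_gap"],st["wrist_force"])
h=-3.4;H=np.radians(h)
for k in (.5,.6,.7,.8,.9,1):
    r,z,p=.455+k*(.78-.455),.276+k*(.76-.276),66-116*k
    print(k,rel(np.array([r*np.cos(H)-.08*np.sin(H),r*np.sin(H)+.08*np.cos(H),z]),tool(h,p)))
```

```text
12.8833 [0.59581985 0.04455441 0.47915859] [-5.56555953e-02 -4.65332762e-01 -8.18156650e-01 -5.80944194e-02
 -7.89809425e-03 -1.28990218e-04] 0.03960245912840154 [-0.2383123   0.48812013 -2.06186133]
0.5 ([-4.45, 0.02, 1.3], [-0.2, -8.9, 0.1])
0.6 ([-10.03, 0.02, 3.0], [-0.2, -20.5, 0.1])
0.7 ([-15.6, 0.02, 4.71], [-0.2, -32.1, 0.1])
0.8 ([-21.18, 0.02, 6.41], [-0.2, -43.7, 0.2])
0.9 ([-26.76, 0.02, 8.12], [-0.2, -55.3, 0.2])
1 ([-32.33, 0.02, 9.82], [-0.2, -66.9, 0.2])
```

>>> send_rows:
  series: [-1.7,0,0.5,0,-3.5,0,0.3,-4.5,0,1.3,0,-8.9,0,0.3,-7.3,0,2.2,0,-14.7,0,0.3,-10,0,3,0,-20.5,0,0.3,-12.8,0,3.9,0,-26.3,0,0.3,-15.6,0,4.7,0,-32.1,0,0.3,-18.4,0,5.6,0,-37.9,0,0.3,-21.2,0,6.4,0,-43.7,0,0.3,-24,0,7.3,0,-49.5,0,0.3,-26.8,0,8.1,0,-55.3,0,0.3]

```text
clock: 13.72
tcp_pos: [0.7528, 0.0352, 0.7087]
orientation: [0.899, 0.013, 0.437, -0.029]
wrist_force: [1.9, 0.1, -0.7]
finger_gap: 0.0394
```

Run:
```python
from kin import *
st=get_state();print(st["clock"],st["tcp_pos"],st["joint_pos"],st["finger_gap"],st["wrist_force"])
h=-3.4;H=np.radians(h);r,z=.78,.76
print(rel(np.array([r*np.cos(H)-.08*np.sin(H),r*np.sin(H)+.08*np.cos(H),z]),tool(h,-50)))
```

```text
13.7167 [0.75281388 0.03518195 0.70871302] [-0.0589603   0.23323127 -0.7177683  -1.61689636 -0.00172807 -0.00461612] 0.03943419832153941 [ 1.91000823  0.10185772 -0.67375337]
([-2.14, 0.02, 5.57], [-0.1, -11.8, 0.3])
```

>>> send_rows:
  series: [-0.9,0,2.5,0,-5,0,0.3,-1.7,0,4.4,0,-9.5,0,0.3,-2.1,0,5.6,0,-11.8,0,0.3,-2.1,0,5.6,0,-11.8,0,0.3]

```text
clock: 14.05
tcp_pos: [0.7862, 0.0327, 0.7595]
orientation: [0.939, 0.01, 0.343, -0.03]
wrist_force: [-0.5, 0.8, -2.1]
finger_gap: 0.0394
```

>>> send_rows:
  series: [0,0,0,0,0,3,0.3,0,0,0,0,0,9,0.3,0,0,0,0,0,16,0.3,0,0,0,0,0,23,0.3,0,0,0,0,0,30,0.3,0,0,0,0,0,37,0.3,0,0,0,0,0,44,0.3,0,0,0,0,0,51,0.3,0,0,0,0,0,58,0.3,0,0,0,0,0,65,0.3]

```text
clock: 14.88
tcp_pos: [0.7828, 0.0335, 0.7609]
orientation: [0.806, 0.194, 0.284, 0.481]
wrist_force: [-0.4, -0.5, -2.2]
finger_gap: 0.039
```

>>> send_rows:
  series: [0,0,0,0,0,7,0.3,0,0,0,0,0,14,0.3,0,0,0,0,0,21,0.3,0,0,0,0,0,28,0.3,0,0,0,0,0,35,0.3,0,0,0,0,0,42,0.3,0,0,0,0,0,49,0.3,0,0,0,0,0,56,0.3,0,0,0,0,0,63,0.3,0,0,0,0,0,70,0.3]

```text
clock: 15.72
tcp_pos: [0.7827, 0.0336, 0.761]
orientation: [0.384, 0.322, 0.122, 0.857]
wrist_force: [-0.8, 1.0, -2.9]
finger_gap: 0.0392
```

>>> send_rows:
  series: [0,0,0,0,0,7,0.3,0,0,0,0,0,14,0.3,0,0,0,0,0,21,0.3,0,0,0,0,0,28,0.3,0,0,0,0,0,33,0.3,0,0,0,0,0,35,0.3,0,0,0,0,0,35,0.3]

```text
clock: 16.3
tcp_pos: [0.7828, 0.0335, 0.7611]
orientation: [0.111, 0.343, 0.02, 0.932]
wrist_force: [0.3, -0.0, -0.9]
finger_gap: 0.0397
```

Run:
```python
from kin import *
st=get_state();print(st["clock"],st["tcp_pos"],st["joint_pos"],st["finger_gap"],st["wrist_force"])
G=np.load("grasp.npz");print("bottle angle",np.degrees(np.arccos(rq(st["orientation"]).apply(G["u"])[2])))
im=read_camera("side");t=proj("side",st["tcp_pos"])[0];print(t)
cv2.imwrite("pics/s6.png",cv2.resize(im[0:200,250:510],None,fx=3,fy=3,interpolation=2))
```

```text
16.3 [0.78275149 0.03351718 0.76110623] [-5.92969350e-02  3.91858181e-01 -5.12690787e-01 -1.77317265e+00
 -5.13525890e-04  2.96338793e+00] 0.0396683865133122 [ 0.3133211  -0.03351601 -0.91848168]
bottle angle 162.52847279144876
[ 465.51893665 -162.831727  ]
```

View pics/s6.png

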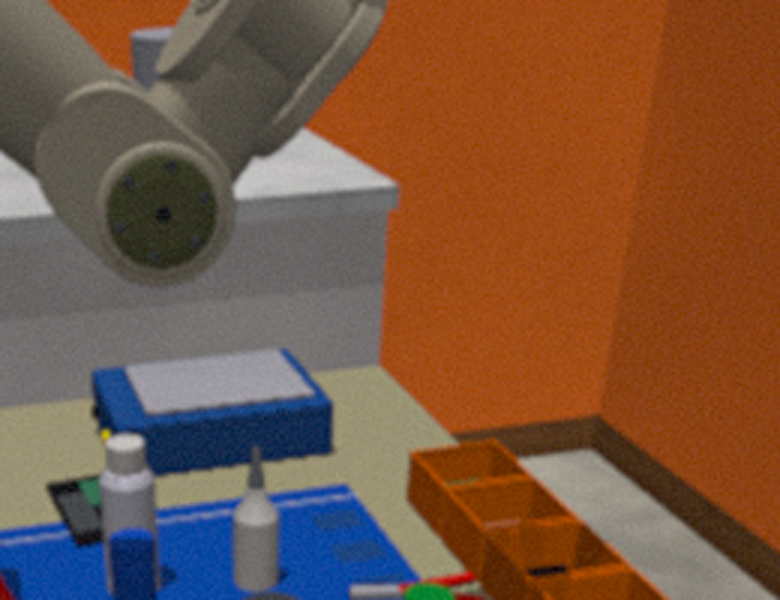

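The gripper is above the frame, and this picture shows only the wrist. By kinematics the bottle axis is at 162.5°, and the gap of 39.7 mm says it is still held. I hold for about 2.3 s.

>>> send_rows:
  series: [0,0,0,0,0,0,0.3,0,0,0,0,0,0,0.3,0,0,0,0,0,0,0.3,0,0,0,0,0,0,0.3,0,0,0,0,0,0,0.3,0,0,0,0,0,0,0.3,0,0,0,0,0,0,0.3,0,0,0,0,0,0,0.3,0,0,0,0,0,0,0.3,0,0,0,0,0,0,0.3]

```text
clock: 17.18
tcp_pos: [0.7829, 0.0333, 0.7627]
orientation: [0.112, 0.342, 0.02, 0.933]
wrist_force: [0.3, 0.4, -2.0]
finger_gap: 0.0397
```

>>> send_rows:
  series: [0,0,0,0,0,0,0.3,0,0,0,0,0,0,0.3,0,0,0,0,0,0,0.3,0,0,0,0,0,0,0.3,0,0,0,0,0,0,0.3,0,0,0,0,0,0,0.3,0,0,0,0,0,0,0.3,0,0,0,0,0,0,0.3,0,0,0,0,0,0,0.3,0,0,0,0,0,0,0.3]

```text
clock: 18.02
tcp_pos: [0.7829, 0.0333, 0.7627]
orientation: [0.112, 0.342, 0.02, 0.933]
wrist_force: [0.7, 0.0, -1.7]
finger_gap: 0.0394
```

>>> send_rows:
  series: [0,0,0,0,0,0,0.3,0,0,0,0,0,0,0.3,0,0,0,0,0,0,0.3,0,0,0,0,0,0,0.3,0,0,0,0,0,0,0.3,0,0,0,0,0,0,0.3,0,0,0,0,0,0,0.3]

```text
clock: 18.6
tcp_pos: [0.7829, 0.0334, 0.7627]
orientation: [0.112, 0.342, 0.02, 0.933]
wrist_force: [-0.7, -0.9, -2.6]
finger_gap: 0.0395
```

>>> send_rows:
  series: [0,0,0,0,0,-3,0.3,0,0,0,0,0,-9,0.3,0,0,0,0,0,-16,0.3,0,0,0,0,0,-23,0.3,0,0,0,0,0,-30,0.3,0,0,0,0,0,-37,0.3,0,0,0,0,0,-44,0.3,0,0,0,0,0,-51,0.3,0,0,0,0,0,-58,0.3,0,0,0,0,0,-65,0.3]

```text
clock: 19.43
tcp_pos: [0.7829, 0.0333, 0.7627]
orientation: [0.598, 0.277, 0.201, 0.725]
wrist_force: [-0.2, 0.6, -1.5]
finger_gap: 0.0396
```

>>> send_rows:
  series: [0,0,0,0,0,-7,0.3,0,0,0,0,0,-14,0.3,0,0,0,0,0,-21,0.3,0,0,0,0,0,-28,0.3,0,0,0,0,0,-35,0.3,0,0,0,0,0,-42,0.3,0,0,0,0,0,-49,0.3,0,0,0,0,0,-56,0.3,0,0,0,0,0,-63,0.3,0,0,0,0,0,-70,0.3]

```text
clock: 20.27
tcp_pos: [0.7829, 0.0334, 0.7627]
orientation: [0.905, 0.111, 0.324, 0.251]
wrist_force: [-1.0, -0.5, -1.7]
finger_gap: 0.0394
```

>>> send_rows:
  series: [0,0,0,0,0,-7,0.3,0,0,0,0,0,-14,0.3,0,0,0,0,0,-21,0.3,0,0,0,0,0,-28,0.3,0,0,0,0,0,-33,0.3,0,0,0,0,0,-35,0.3,0,0,0,0,0,-35,0.3]

```text
clock: 20.85
tcp_pos: [0.7829, 0.0333, 0.7627]
orientation: [0.939, 0.01, 0.342, -0.031]
wrist_force: [0.4, 0.0, -2.7]
finger_gap: 0.0395
```

Run:
```python
from kin import *
st=get_state();p0=np.array(st["tcp_pos"]);print(st["clock"],p0,st["joint_pos"],st["finger_gap"],st["wrist_force"])
h=-3.4;H=np.radians(h)
for k in (.9,.8,.7,.6,.5):
    r,z,p=.455+k*(.78-.455),.276+k*(.76-.276),66-116*k
    print(k,rel(np.array([r*np.cos(H)-.08*np.sin(H),r*np.sin(H)+.08*np.cos(H),z]),tool(h,p)))
```

```text
20.85 [0.78293631 0.03333759 0.76267909] [-5.94847410e-02  3.93164120e-01 -5.08684009e-01 -1.77409631e+00
 -5.86504432e-04 -5.34466363e-03] 0.03953039131878647 [ 0.44928693  0.01054354 -2.69198896]
0.9 ([0.83, 0.03, -5.97], [-0.1, 11.6, 0.3])
0.8 ([1.45, 0.03, -11.77], [-0.1, 23.2, 0.3])
0.7 ([2.08, 0.03, -17.57], [-0.1, 34.8, 0.3])
0.6 ([2.7, 0.03, -23.36], [-0.2, 46.4, 0.3])
0.5 ([3.32, 0.03, -29.16], [-0.2, 58.0, 0.3])
```

>>> send_rows:
  series: [0.2,0,-1.5,0,3,0,0.3,0.5,0,-4,0,7.5,0,0.3,0.9,0,-6.8,0,13,0,0.3,1.3,0,-9.9,0,19.2,0,0.3,1.6,0,-13,0,25.5,0,0.3,1.9,0,-16,0,31.5,0,0.3,2.3,0,-19.2,0,38,0,0.3,2.6,0,-22.4,0,44.5,0,0.3,2.9,0,-25.6,0,51,0,0.3,3.3,0,-28.8,0,57.5,0,0.3]

```text
clock: 21.68
tcp_pos: [0.6251, 0.0429, 0.5253]
orientation: [0.674, 0.023, 0.738, -0.022]
wrist_force: [1.3, 0.6, -1.7]
finger_gap: 0.0394
```

```bash
cat > plan.py <<'E'
from kin import *
G=np.load("grasp.npz");C=np.load("case.npy");q=R.from_euler('z',C[2])
bay=q.apply([0,.071,.004])+[C[0],C[1],0]
hd0=np.degrees(np.arctan2(*rq(G["q"]).apply([0,0,1])[[1,0]]))
off=np.array(G["p"])-[.451,.052,0]   # tcp minus bottle base at the grasp
def place(h,dz):
    Y=R.from_euler('z',h-hd0,degrees=True);return bay+Y.apply(off)+[0,0,dz],Y*rq(G["q"])
E
python3 - <<'E'
from plan import *
st=get_state();print(st["clock"],st["tcp_pos"],st["joint_pos"],st["finger_gap"],"bay",bay,hd0)
for h in(-20.7,):
  for dz in(.22,.0):
    P,T=place(h,dz);print(P,rel(P,T),ik(np.sqrt(P[0]**2+P[1]**2-.0064),P[2],np.radians(66.5)), np.degrees(np.arctan2(P[1],P[0])-np.arcsin(.08/np.hypot(*P[:2]))))
h=-3.4;H=np.radians(h)
for k in (.25,0):
    r,z,p=.455+k*(.78-.455),.276+k*(.76-.276),66-116*k
    print(k,rel(np.array([r*np.cos(H)-.08*np.sin(H),r*np.sin(H)+.08*np.cos(H),z]),tool(h,p)))
E
```

```text
21.6833 [0.62513794 0.04285061 0.52528158] [-5.60681595e-02 -4.05085856e-01 -8.95984434e-01 -3.99203008e-01
 -7.27771215e-03 -3.42971243e-04] 0.03939707409265379 bay [ 0.53726076 -0.11730665  0.004     ] -3.992438607322488
[ 0.54772432 -0.12058304  0.28016348] ([25.04, -16.78, -4.42], [14.3, 60.8, 10.2]) [ 0.    -0.05  -0.349  0.861] -20.616584170151416
[ 0.54772432 -0.12058304  0.06016348] ([46.95, -16.75, -2.4], [14.3, 60.8, 10.2]) [ 0.     0.155 -0.732  0.274] -20.616584170151416
0.25 ([13.55, -0.01, -7.31], [-0.2, 31.7, -0.0])
0 ([26.35, -0.03, -14.3], [-0.2, 60.7, -0.1])
```

>>> send_rows:
  series: [1,-0.7,-0.2,0.6,2.4,0.4,0.3,3,-2,-0.5,1.7,7.3,1.2,0.3,5.5,-3.7,-1,3.1,13.4,2.2,0.3,8,-5.4,-1.4,4.6,19.5,3.3,0.3,10.5,-7,-1.9,6,25.5,4.3,0.3,13,-8.7,-2.3,7.4,31.6,5.3,0.3,15.5,-10.4,-2.7,8.9,37.7,6.3,0.3,18,-12.1,-3.2,10.3,43.8,7.3,0.3,20.5,-13.8,-3.6,11.7,49.9,8.3,0.3,22.5,-15.1,-4,12.9,54.7,9.2,0.3]

```text
clock: 22.52
tcp_pos: [0.5579, -0.106, 0.3058]
orientation: [0.253, 0.161, 0.953, -0.037]
wrist_force: [0.1, 0.2, -0.8]
finger_gap: 0.0396
```

Run:
```python
from plan import *
P,T=place(-20.7,.22);print(get_state()["clock"],get_state()["tcp_pos"],rel(P,T))
```

```text
22.5167 [ 0.55793245 -0.1060057   0.30577219] ([1.68, -1.74, 1.97], [1.3, 6.2, 0.8])
```

>>> send_rows:
  series: [0.9,-0.9,1,0.7,3.2,0.4,0.3,1.7,-1.7,2,1.3,6.2,0.8,0.3,1.7,-1.7,2,1.3,6.2,0.8,0.3,1.7,-1.7,2,1.3,6.2,0.8,0.3]

```text
clock: 22.85
tcp_pos: [0.5488, -0.1194, 0.2794]
orientation: [0.202, 0.172, 0.964, -0.037]
wrist_force: [-0.3, 0.4, -0.6]
finger_gap: 0.0391
```

Run:
```python
from plan import *
st=get_state();print(st["clock"],st["tcp_pos"],np.degrees(np.arccos(rq(st["orientation"]).apply(G["u"])[2])))
for dz in(.22,.06,.003): print(dz,rel(*place(-20.7,dz)))
a=read_camera("side");b=read_camera("top")
cv2.imwrite("pics/s7.png",np.hstack([cv2.resize(a[120:330,260:410],None,fx=2.6,fy=2.6,interpolation=2),cv2.resize(b[110:250,300:450],(390,546)) if 0 else cv2.resize(b[110:320,330:480],None,fx=2.6,fy=2.6,interpolation=2)]))
print(proj("side",[bay,bay+[0,0,.22]])-[260,120])
```

```text
22.85 [ 0.54878531 -0.11936784  0.2794185 ] 0.1746704256020346
0.22 ([0.02, -0.15, -0.09], [0.1, 0.2, 0.1])
0.06 ([6.44, -0.12, 14.56], [0.1, 0.2, 0.1])
0.003 ([8.73, -0.11, 19.78], [0.1, 0.2, 0.1])
[[ 81.1312161  157.27968151]
 [ 82.21139133  71.95059671]]
```

View pics/s7.png

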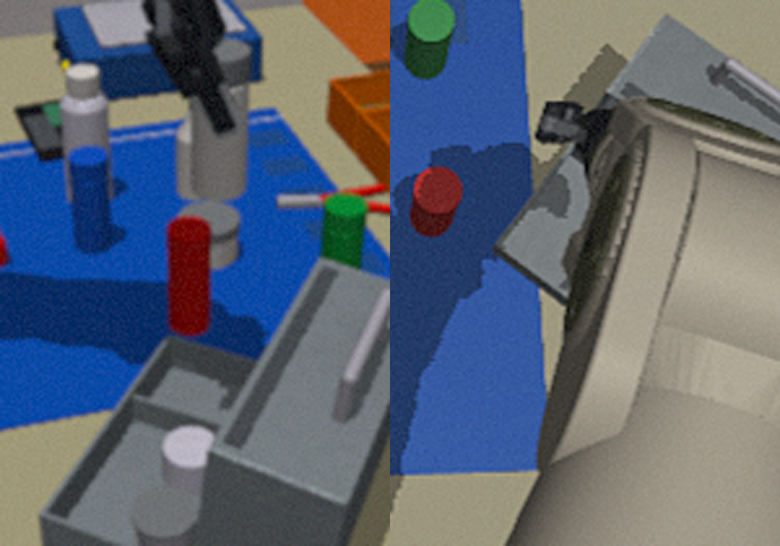

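The left panel shows the bottle upright in the grip, its base at panel (218,188) against a predicted (214,187). I check the case pose against the tray corners before lowering.

Run:
```python
from plan import *
for n,P in(("outer front +y top",(-.06,.11,.036)),("outer front -y top",(-.06,-.11,.036)),("front -y bottom",(-.06,-.11,0)),("divider front top +y",(-.056,.036,.034)),("inner +y front",(-.056,.106,.036)),("inner rear +y",(.056,.106,.036))):
    print(n,np.round((proj("side",q.apply(P)+[C[0],C[1],0])[0]-[260,120])*2.6))
```

```text
outer front +y top [165. 334.]
outer front -y top [ 37. 515.]
front -y bottom [ 41. 548.]
divider front top +y [132. 390.]
inner +y front [167. 338.]
inner rear +y [289. 373.]
```

The projection matches within about 1 px (2 mm). Lowering to a few mm above the floor.

>>> send_rows:
  series: [0.8,0,1.8,0.1,0.2,0.1,0.3,2,-0.1,4.5,0.1,0.2,0.1,0.3,3.2,-0.1,7.3,0.1,0.2,0.1,0.3,4.4,-0.1,10,0.1,0.2,0.1,0.3,5.6,-0.1,12.7,0.1,0.2,0.1,0.3,6.6,-0.1,15,0.1,0.2,0.1,0.3,7.4,-0.1,16.8,0.1,0.2,0.1,0.3,8,-0.1,18.2,0.1,0.2,0.1,0.3,8.4,-0.1,19.1,0.1,0.2,0.1,0.3,8.4,-0.1,19.1,0.1,0.2,0.1,0.3]

```text
clock: 23.78
tcp_pos: [0.5461, -0.1193, 0.0699]
orientation: [0.199, 0.172, 0.964, -0.037]
wrist_force: [-0.3, 0.0, -1.8]
finger_gap: 0.0396
```

Run:
```python
from plan import *
st=get_state();print(st["clock"],st["tcp_pos"],st["wrist_force"],st["finger_gap"],rel(*place(-20.7,0)))
a=read_camera("side")
cv2.imwrite("pics/s8.png",cv2.resize(a[160:330,260:410],None,fx=3.5,fy=3.5,interpolation=2))
```

```text
23.7833 [ 0.54613976 -0.11929279  0.06987734] [-0.26796465  0.00621682 -1.79980382] 0.039564389180702736 ([0.21, -0.06, 0.97], [0.0, -0.1, 0.1])
```

View pics/s8.png

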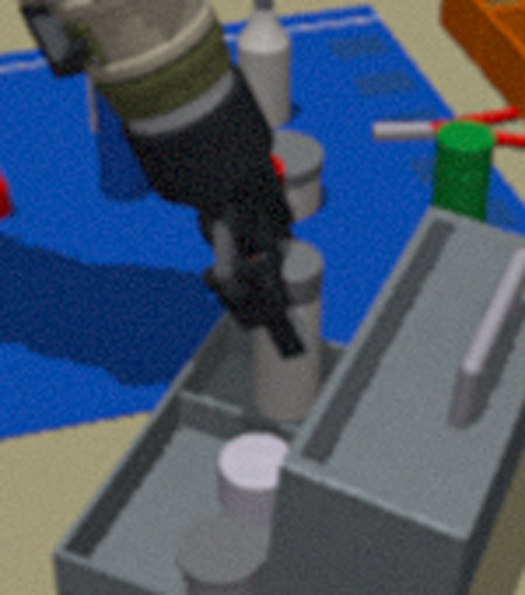

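The bottle is inside the compartment, just beyond the divider, with its base near panel (285,415). Lowering slowly until contact.

>>> send_rows:
  series: [0.1,0,0.3,0,0,0,0.3,0.2,0,0.5,0,0,0,0.3,0.3,0,0.7,0,0,0,0.3,0.3,0,0.7,0,0,0,0.3]

```text
clock: 24.17
tcp_pos: [0.5479, -0.1206, 0.0641]
orientation: [0.2, 0.172, 0.964, -0.038]
wrist_force: [-0.4, -0.0, -3.0]
finger_gap: 0.0392
```

>>> send_rows:
  series: [0.1,0,0.2,0,0,0,0.3,0.1,0,0.2,0,0,0,0.3,0.1,0,0.2,0,0,0,0.3]

```text
clock: 24.42
tcp_pos: [0.5475, -0.1205, 0.0614]
orientation: [0.2, 0.172, 0.964, -0.038]
wrist_force: [-0.4, -0.2, -2.0]
finger_gap: 0.0397
```

>>> send_rows:
  series: [0,0,0.1,0,0,0,0.3,0.1,0,0.2,0,0,0,0.3,0.1,0,0.2,0,0,0,0.3]

```text
clock: 24.67
tcp_pos: [0.5484, -0.1209, 0.0602]
orientation: [0.201, 0.172, 0.964, -0.038]
wrist_force: [-1.3, -0.1, 3.7]
finger_gap: 0.0395
```

>>> send_rows:
  series: [0,0,0.1,0,0,0,0.3,0.1,0,0.2,0,0,0,0.3,0.1,0,0.2,0,0,0,0.3]

```text
clock: 24.92
tcp_pos: [0.5503, -0.1216, 0.0604]
orientation: [0.203, 0.172, 0.963, -0.038]
wrist_force: [-5.3, 1.0, 14.4]
finger_gap: 0.0395
```

Contact at z = 0.060, as expected. I ease back to remove the load and release.

>>> send_rows:
  series: [-0.1,0,-0.2,0,0,0,0.3,-0.1,0,-0.2,0,0,0,0.3,-0.1,0,-0.2,0,0,0,0.5,-0.1,0,-0.2,0,0,0,0.55,-0.1,0,-0.2,0,0,0,0.6,-0.1,0,-0.2,0,0,0,0.7,-0.1,0,-0.2,0,0,0,0.75,-0.1,0,-0.2,0,0,0,0.75,-0.1,0,-0.2,0,0,0,0.75]

```text
clock: 25.67
tcp_pos: [0.5474, -0.1205, 0.0591]
orientation: [0.2, 0.172, 0.964, -0.038]
wrist_force: [-0.2, 0.4, -0.2]
finger_gap: 0.0641
```

>>> send_rows:
  series: [0,0,-0.7,0,0,0,0.75,0,0,-1.8,0,0,0,0.75,0,0,-3.2,0,0,0,0.75,0,0,-5,0,0,0,0.75,0,0,-7.5,0,0,0,0.75,0,0,-10,0,0,0,0.75,0,0,-13,0,0,0,0.75,0,0,-16,0,0,0,0.75,0,0,-18,0,0,0,0.75,0,0,-18,0,0,0,0.75]

```text
clock: 26.5
tcp_pos: [0.4816, -0.0953, 0.2299]
orientation: [0.204, 0.172, 0.963, -0.038]
wrist_force: [0.8, -0.9, 0.6]
finger_gap: 0.0639
```

Run:
```python
from plan import *
st=get_state();print(st["clock"],st["tcp_pos"],st["wrist_force"],st["finger_gap"])
a=read_camera("side");b=read_camera("top")
cv2.imwrite("pics/s9.png",cv2.resize(a[130:360,220:470],None,fx=2.6,fy=2.6,interpolation=2))
print("pred base/cap",(proj("side",[bay,bay+[0,0,.11]])-[220,130])*2.6)
for d in silhouettes("side","bottle"): print(d["p"],d["box"])
```

```text
26.5 [ 0.48158506 -0.09529236  0.22994015] [ 0.84145903 -0.9499985   0.58730687] 0.0639306502645843
pred base/cap [[314.94116185 382.92717191]
 [316.24232251 280.14121232]]
0.98 [334.8, 231.1, 18.1, 50.9]
0.9 [384.2, 193.8, 17.6, 29.9]
0.88 [323.1, 204.0, 17.8, 45.9]
0.65 [284.6, 182.4, 19.3, 37.6]
```

View pics/s9.png

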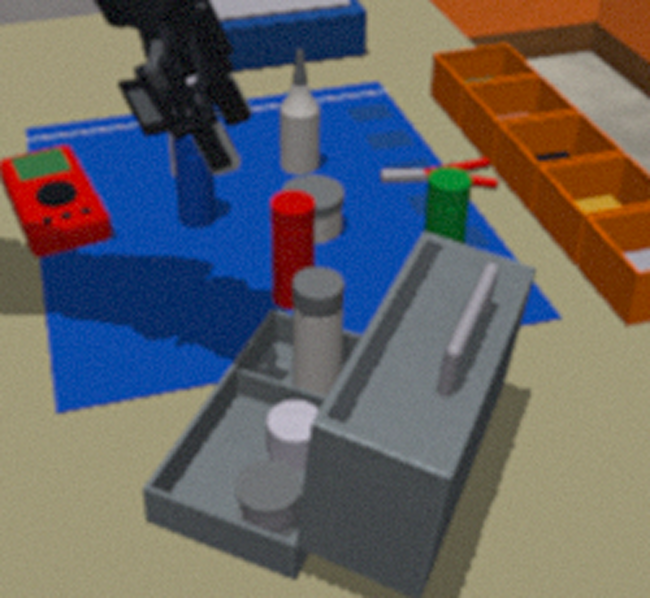

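The bottle stands upright in the end compartment. Its cap is at (318,283), predicted (316,280), so it is within about 3 mm of centre. The lid is open, the gripper clear, and the bystanders in view are unmoved. Handing in.

```bash
python3 -c "
from workcell import *
print(hand_in())"
```

```text
the job is handed in; nothing more can be done
None
```

I opened the case lid onto its stop, held the white grey-capped bottle upside down, and stood it upright in the empty end compartment. I handed the job in at about 26.5 s of the 72 s allowed; no verdict was reported.

**Lid:** I swung it up by its bar handle. The gripper's position gave about 94.6° before release, and the picture afterwards matched the 1.66 rad stop.

**Mixing:** The bottle was at about 162° from upright for about 2.3 s. I worked that out from the arm's joint readings, because the bottle was out of the side camera's view, and the gripper opening stayed at 39–40 mm throughout.

**Placing:** I felt contact with the compartment floor at the expected height, eased off and released.

**Last checks:**
- **Bottle:** it stands upright, and its cap is about 1 px from the position predicted for the compartment's centre (roughly 3 mm).
- **Lid and bystanders:** the lid is still open, and the bystanders visible in the last side view look undisturbed. The phone and spray can were out of view or hidden by the gripper there.
- **Gripper:** it is clear of everything, with about 1 N of residual force.

**Disagreements:**
- A first, flatter approach to the bottle was out of reach, so I gripped it with the tool pitched about 67° down.
- The camera-fitted case pose was off by 1–3 px at single corners.

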